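# Find the loose clamp bolt of a consolidation cell and hold its clamp up

### The job

Unload the consolidation cell: lift its loose steel loading cap out by the knob and set it down gently, flat in the large empty recess of the grey kit board, without dropping it. Then, with all three clamps still down, tap the heads of the three clamp bolts with the fingers from left to right (left, middle, right) to feel which one gives because its thread has stripped; lift only that bolt's hinged clamp (the cross bar is its handle) to at least 55 degrees and finish while still holding it up there, so that a colleague can change the bolt. Leave the spanner, timer, tin and brush where they are.

Things in the scene. Friction and masses are not known exactly. Their poses are not given: they have to be found in the camera images.
- cell: consolidation cell, fixed to the bench: a round metal body 124 mm across at its foot, with three ears that reach out to 100 mm from the centre. Origin at the centre of its underside, z up; the +x axis points along the ear of the middle (far) clamp; a small brass drain union points along -x. Flat ring on top at height 48 mm, with a brass collar on it, bore 61 mm, outside 72 mm, top at 56 mm. Inside the collar a porous stone, top at 50 mm, on which the loading cap stands.
- loading_cap: loose steel loading cap, 0.3 to 0.45 kg, 56 mm across: a disc 15 mm thick with a round knob in the centre, 24 mm across, from 15 to 29 mm above the underside. Origin at the centre of the underside. At the start it stands in the cell's collar with its underside 50 mm above the bench (knob from 65 to 79 mm); knob and fingers then stand above the clamps' cross bars, but not above the bolt heads 66 mm away from the centre.
- kit_board: grey board, fixed, 95 mm (its x) by 165 mm (its y), 20 mm high, with a large empty round recess near its +y end, a second recess with a porous stone in it, and two small holes, in one of which a spare bolt stands up to about 49 mm, 93 mm from the centre of the large recess. Origin at the centre of its underside.
- cap_recess (a point): centre of the floor of the board's large recess: 62 mm across, 9 mm deep, floor 11 mm and rim 20 mm above the bench. The loading cap belongs here, so its underside ends at this point.
- clamp_left (a joint): hinge of the left clamp, to the left and towards the robot (120 degrees counter-clockwise from the cell's +x): rad, 0 is down on the ring, grows as its inner end (the cross bar) swings up and outwards, at most 1.4. Turns freely and falls shut by its own weight (0.15 kg) if let go at any angle. Where the bolt is sound the clamp is locked down.
- bolt_left (a joint): how far the left clamp's bolt is pressed down in its clamp, m: 0 is up. A sound bolt moves less than 1 mm when tapped; the loose one goes down 4 mm on its spring against about 1 N rising to 3.3 N and comes back up. They look the same.
- bolt_left_top (a point): centre of the top of the left bolt's hexagon head (15 mm across corners), 80 mm above the bench and 66 mm from the cell's axis, 22 mm inwards of the hinge pin. It is the highest point of the clamp. It moves with the clamp.
- clamp_left_handle (a point): centre of the left clamp's cross bar, the handle: a round steel bar 10 mm thick and 22 mm long, parallel to the hinge pin, 62 mm above the bench and 45 mm from the cell's axis when shut, 43 mm inwards of the hinge pin and 11 mm above it. Grip it across its two ends; nothing stands beside it, the cell's flat ring is 14 mm below its centre and the clamp strap under it is 20 mm wide. Its centre moves round the hinge pin as the clamp opens.
- clamp_left_hinge (a point): middle of the left clamp's hinge pin, fixed in the cell, 51 mm above the bench, 88 mm from the cell's axis; the pin is level and at right angles to the line from the cell's axis.
- clamp_middle (a joint): hinge of the middle clamp, at the far side (cell's +x): rad, 0 is down on the ring, grows as its inner end (the cross bar) swings up and outwards, at most 1.4. Turns freely and falls shut by its own weight (0.15 kg) if let go at any angle. Where the bolt is sound the clamp is locked down.
- bolt_middle (a joint): how far the middle clamp's bolt is pressed down in its clamp, m: 0 is up. A sound bolt moves less than 1 mm when tapped; the loose one goes down 4 mm on its spring against about 1 N rising to 3.3 N and comes back up. They look the same.
- bolt_middle_top (a point): centre of the top of the middle bolt's hexagon head (15 mm across corners), 80 mm above the bench and 66 mm from the cell's axis, 22 mm inwards of the hinge pin. It is the highest point of the clamp. It moves with the clamp.
- clamp_middle_handle (a point): centre of the middle clamp's cross bar, the handle: a round steel bar 10 mm thick and 22 mm long, parallel to the hinge pin, 62 mm above the bench and 45 mm from the cell's axis when shut, 43 mm inwards of the hinge pin and 11 mm above it. Grip it across its two ends; nothing stands beside it, the cell's flat ring is 14 mm below its centre and the clamp strap under it is 20 mm wide. Its centre moves round the hinge pin as the clamp opens.
- clamp_middle_hinge (a point): middle of the middle clamp's hinge pin, fixed in the cell, 51 mm above the bench, 88 mm from the cell's axis; the pin is level and at right angles to the line from the cell's axis.
- clamp_right (a joint): hinge of the right clamp, to the right and towards the robot (120 degrees clockwise from the cell's +x): rad, 0 is down on the ring, grows as its inner end (the cross bar) swings up and outwards, at most 1.4. Turns freely and falls shut by its own weight (0.15 kg) if let go at any angle. Where the bolt is sound the clamp is locked down.
- bolt_right (a joint): how far the right clamp's bolt is pressed down in its clamp, m: 0 is up. A sound bolt moves less than 1 mm when tapped; the loose one goes down 4 mm on its spring against about 1 N rising to 3.3 N and comes back up. They look the same.
- bolt_right_top (a point): centre of the top of the right bolt's hexagon head (15 mm across corners), 80 mm above the bench and 66 mm from the cell's axis, 22 mm inwards of the hinge pin. It is the highest point of the clamp. It moves with the clamp.
- clamp_right_handle (a point): centre of the right clamp's cross bar, the handle: a round steel bar 10 mm thick and 22 mm long, parallel to the hinge pin, 62 mm above the bench and 45 mm from the cell's axis when shut, 43 mm inwards of the hinge pin and 11 mm above it. Grip it across its two ends; nothing stands beside it, the cell's flat ring is 14 mm below its centre and the clamp strap under it is 20 mm wide. Its centre moves round the hinge pin as the clamp opens.
- clamp_right_hinge (a point): middle of the right clamp's hinge pin, fixed in the cell, 51 mm above the bench, 88 mm from the cell's axis; the pin is level and at right angles to the line from the cell's axis.
- spanner: bystander: loose steel spanner, 27x175x6 mm, lying between cell and board; origin at the centre of its underside
- timer: bystander: white timer, 60x60x18 mm, left of the cell; origin at the centre of its underside
- tin: bystander: lidded round tin, 64 mm across, 37 mm high, behind the cell; origin at the centre of its underside
- brush: bystander: flat brush, 38x165x13 mm, right of the board; origin at the centre of its underside
- press_unit: tall press, part of the fixed furniture, behind the space between cell and board: from about 0.58 m ahead of the robot, from 0.20 m left to 0.07 m right of its centre line. Move in front of it, not through it.

How it is judged:
On the way, in this order (a step that is already met when the one before it is completed fails the run):
1. the loading cap is lifted clear out of the cell's collar (z of loading_cap in the frame of cell above 0.065 m and contact force between the fingers and loading_cap above 0.5 N), for 0.1 s.
2. the loading cap sits flat in the large recess of the kit board, let go and at rest (horizontal distance between loading_cap and cap_recess below 0.006 m and z of loading_cap in the frame of cap_recess between -0.003 and 0.003 m and angle between loading_cap's own z axis and vertical below 0.08 rad and contact force between the fingers and loading_cap below 0.05 N and linear speed of loading_cap below 0.02 m/s), for 0.2 s.
3. the left bolt is tapped on its head with the fingers (more than 1 N) while all clamps are down and the cap is in the board (all of step 2 and contact force between the fingers and bolt_left above 1 N and value of joint each of clamp_left, clamp_middle, clamp_right below 0.15 rad).
4. the middle bolt is tapped on its head with the fingers (more than 1 N) while all clamps are down and the cap is in the board (all of step 2 and contact force between the fingers and bolt_middle above 1 N and value of joint each of clamp_left, clamp_middle, clamp_right below 0.15 rad).
5. the right bolt is tapped on its head with the fingers (more than 1 N) while all clamps are down and the cap is in the board (all of step 2 and contact force between the fingers and bolt_right above 1 N and value of joint each of clamp_left, clamp_middle, clamp_right below 0.15 rad).
At the end, for the whole second after the job is handed in: Cap flat in the board's large recess (6 mm of centre, 3 mm of floor, tilt under 0.08 rad), let go and at rest; the loose bolt's clamp up over 0.82 rad (47 degrees), still, touched by the fingers (over 0.5 N) that hold it; the other two clamps down (under 0.15 rad) (all of step 2 and ((value of joint clamp_left above 0.82 rad and contact force between the fingers and clamp_left above 0.5 N and velocity of joint clamp_left between -0.1 and 0.1 rad/s and value of joint each of clamp_middle, clamp_right below 0.15 rad) or (value of joint clamp_middle above 0.82 rad and contact force between the fingers and clamp_middle above 0.5 N and velocity of joint clamp_middle between -0.1 and 0.1 rad/s and value of joint each of clamp_left, clamp_right below 0.15 rad) or (value of joint clamp_right above 0.82 rad and contact force between the fingers and clamp_right above 0.5 N and velocity of joint clamp_right between -0.1 and 0.1 rad/s and value of joint each of clamp_left, clamp_middle below 0.15 rad))); the arm keeps its last pose, push and grip.
It fails at once if the loading cap is dropped (moves faster than 0.5 m/s with no finger on it) (linear speed of loading_cap above 0.5 m/s and contact force between the fingers and loading_cap below 0.02 N).
It fails at once if the spanner is pushed more than 30 mm from its place (distance of spanner from where it was at the start of the episode above 0.03 m).
It fails at once if the timer is pushed more than 30 mm from its place (distance of timer from where it was at the start of the episode above 0.03 m).
It fails at once if the tin is pushed more than 30 mm from its place (distance of tin from where it was at the start of the episode above 0.03 m).
It fails at once if the brush is pushed more than 30 mm from its place (distance of brush from where it was at the start of the episode above 0.03 m).
It also fails if it takes over 72 s, if anything falls off the work surface, if the arm or the gripper's body presses on something with over 40 N, if the wrist force passes 120 N, or if a joint passes its speed limit or range.

### The arm

A 6-joint arm with a two-finger parallel gripper is mounted at the origin on a cart in front of the work surface, level with it; the furniture and walls round the work are solid. World frame = base frame: x ahead of the robot, y to its left, z up, the work surface at z = 0. Lengths are in m, angles in rad, forces in N, time in s.
With the tool pointing down it reaches from about 0.425 to 0.95 m from the base axis. Payload 3.5 kg.
Tool frame: the origin (TCP) lies on the centre line of the jaws, within the pads' length; the fingertips stand 14 mm ahead of it and the grasp point (between the pads) lies 5 mm behind it (ctrl.finger_overhang is the distance from the TCP to the fingertips, in m); z points along the fingers, y is the line along which they close (so a half turn about z gives the same grasp; the last joint's range is limited). The gripper opens to 85 mm and grips with 20 to 120 N. Pads are 22 mm wide; open, the fingers measure 114 mm over their backs; the gripper's body (76 mm by 85 mm) begins 54 mm behind the grasp point. The pads swing forward as they close: fully open they stand 13 mm farther back than shut.
Start: joints at [0.992, 0.286, 1.577, -0, 1.279, -0.15], TCP at [0.281, 0.614, 0.222] pointing down, gripper open.
Joint ranges: [-2.77, 2.77], [-0.9, 2.22], [0.21, 2.48], [-1.53, 4.67], [0.24, 2.81], [-2.84, 2.84]. Speed limits (rad/s): [2.79, 2.79, 3.14, 3.14, 3.14, 3.14].

### API

Orientations are given as a unit quaternion [x, y, z, w].
In Python, from plant import ctrl gives the robot as it stands.
- The arm moves only by the tool send_rows, never from a script. Its argument "moves" is text: rows parted by semicolons, each of 7 numbers parted by spaces: the turn, a rotation vector about the tool's x, y, z in units of 360 degrees (1.0 is 360 degrees), then the shift along the tool's x, y, z in units of 20 cm (1.0 is 20 cm), then the gripper's target within -1 to 1 (fully open at 1, half-way at 0, shut at -1). A call has 1 to 12 rows; each row is the pose to reach, as a shift and turn from the pose commanded when the call began, along the tool's axes at that moment, turning the shorter way round; what a row does not reach only later rows make up. A row lasts 1/8 s, in which the tool goes at most 62.5 mm and 10.7 degrees, less where a joint would pass 70% of its speed; a pose out of reach is approached as far as the arm can. A call with a number of a shift or a turn outside -1 to 1 is refused whole. A call with a gripper value outside its range is refused whole. The fingers move at their own pace and stop on an object; "newtons" is the grip in N (left out, the last holds). Time passes only in rows, so rows that repeat a pose let the fingers close. It gives the time, the measured TCP pose, the force, the opening and the grip force at its end, in the units of the state.
- ctrl.get_state(): the state, without advancing time (a new reading comes with each control period).
- ctrl.read_camera(name): name is "side" or "top"; returns a dict with "image" (480x640x3 uint8, red, green, blue), "fovy" (degrees; the focal length in pixels is half the picture's height over the tangent of half this angle, whatever the lens; pixels are square), "cx", "cy" (the principal point, pixels), "extrinsics" (4x4, takes a point from camera to world coordinates). Camera axes: x right, y up, looking along -z (the intrinsics and any distortion apply to the point x, -y, -z); pixel columns grow to the right and rows downward; lengths in m; the calibration is good to about 2 mm. A picture is of the moment at which its call begins. There is no depth.
- ctrl.sign_off(): hands the job in; it is judged then, once.
The state is a dict: "time": time; "qpos": joint angles; "dq": joint speeds; "joint_efforts": joint torques, N m; "eef_pos": TCP position; "tcp_rot": TCP orientation; "contact_force": force on the tool from outside, world axes, zero at the start; "wrist_torque": the same for the moment, N m; "opening": opening from 0.0 (shut) to 1.0 (fully open); "finger_force": force on a finger pad.
Only numpy, scipy, OpenCV 4.12 (cv2) and the standard library are available. Lean on these libraries where they do the work, as an engineer would, in place of code of your own. Each camera call takes 0.05 s, during which the arm holds its last target. There are 200 camera calls.

## Working session

There is one attempt and no reset: what is moved stays moved. The work goes in short steps, Python scripts to look and compute and a tool call to move; the robot and the scene stay as the last step left them, time stands still between calls to the robot, and variables do not carry over. Pictures are saved under pics/ and viewed, at most 10 in all, crops included, and the job is handed in when it is done.

Besides the shell and the picture viewer there is one more tool, called after ">>>" as name(argument=value, ...) on one line, values as JSON. send_rows: Moves the arm, as the interface text tells. Its arguments: {"type":"object","properties":{"moves":{"type":"string"},"newtons":{"type":"number"}},"required":["moves"]}

```bash
mkdir -p pics; ls; python3 - <<'E'
from plant import ctrl
import cv2,numpy as np
np.set_printoptions(precision=4,suppress=True)
s=ctrl.get_state();print(s)
for n in("top","side"):
    c=ctrl.read_camera(n);cv2.imwrite(f"pics/{n}0.png",c["image"][:,:,::-1]);print(n,{k:v for k,v in c.items() if k!="image"})
print(ctrl.finger_overhang)
E
```

```text
pics
{'time': 0.0, 'qpos': array([ 0.992 ,  0.2872,  1.5782, -0.    ,  1.2786, -0.15  ]), 'dq': array([ 0.0013,  0.0006,  0.0002, -0.0009, -0.001 ,  0.0004]), 'joint_efforts': array([ -0.0004, -40.6001, -29.262 ,  -0.0002,   0.0059,   0.    ]), 'eef_pos': array([0.2802, 0.6133, 0.2204]), 'tcp_rot': array([ 0.2127,  0.9771, -0.0011, -0.0004]), 'contact_force': array([-0.4918,  0.0012, -0.0509]), 'wrist_torque': array([0.0345, 0.044 , 0.0383]), 'finger_force': 0.0, 'opening': 1.0014089919014828}
top {'fovy': 46.568302393958824, 'cx': 321.62536541028163, 'cy': 246.85478934204627, 'extrinsics': array([[ 0.0024,  0.9861, -0.1658,  0.355 ],
       [-1.    ,  0.0015, -0.0057,  0.1416],
       [-0.0054,  0.1659,  0.9861,  1.4147],
       [ 0.    ,  0.    ,  0.    ,  1.    ]])}
side {'fovy': 43.90738982783185, 'cx': 318.13588806144605, 'cy': 241.41689445814754, 'extrinsics': array([[-0.955 ,  0.1503, -0.2556,  0.1335],
       [-0.2965, -0.4779,  0.8268,  1.5829],
       [ 0.0021,  0.8654,  0.501 ,  0.9603],
       [ 0.    ,  0.    ,  0.    ,  1.    ]])}
0.014
```

View pics/top0.png

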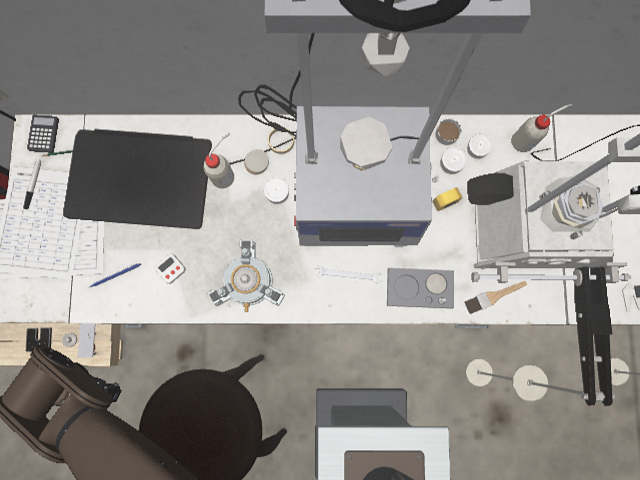

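View pics/side0.png

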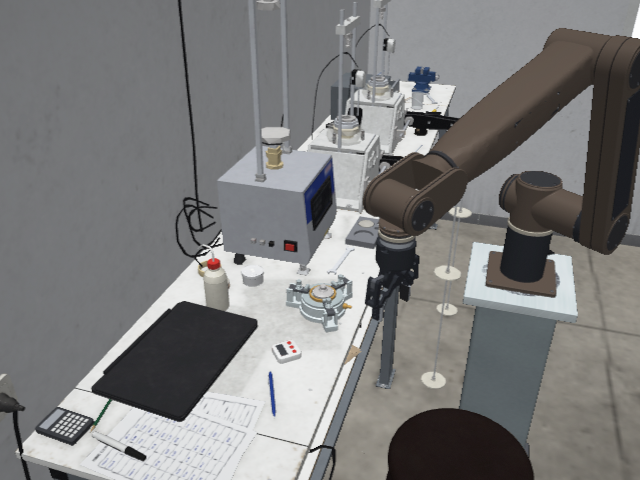

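The top view shows the cell at about (246,280), the board at about (420,287), the spanner at (347,273), the timer at (170,268) and the tin at (276,190). The side view shows the cell at (322,300) and the board at (362,232). Next I enlarge both.

```bash
cat > h.py <<'E'
from plant import ctrl
import cv2,numpy as np
np.set_printoptions(precision=4,suppress=True)
def cam(n):
    c=ctrl.read_camera(n); c["f"]=240/np.tan(np.radians(c["fovy"]/2)); return c
def ray(c,u,v):
    E=c["extrinsics"]; d=E[:3,:3]@np.array([(u-c["cx"])/c["f"],-(v-c["cy"])/c["f"],-1]); return E[:3,3],d
def onz(c,u,v,z):
    o,d=ray(c,u,v); return o+d*(z-o[2])/d[2]
def proj(c,p):
    E=c["extrinsics"]; q=E[:3,:3].T@(np.asarray(p)-E[:3,3]); return np.array([c["cx"]-c["f"]*q[0]/q[2],c["cy"]+c["f"]*q[1]/q[2]])
def crop(c,u,v,w,h,k):
    return cv2.resize(c["image"][v:v+h,u:u+w,::-1],None,fx=k,fy=k,interpolation=cv2.INTER_CUBIC)
E
python3 - <<'E'
from h import *
t=cam("top");s=cam("side")
a=crop(t,200,230,98,98,4);b=crop(t,380,255,98,98,4)
c=crop(s,275,260,98,50,4)
d=crop(s,320,205,98,50,4)
im=np.vstack([np.hstack([a,b]),np.hstack([c,d])]);print(im.shape)
cv2.imwrite("pics/z1.png",im)
print(onz(t,246,280,.079),onz(t,404,284,.02),onz(t,420,287,.02))
E
```

```text
(592, 784, 3)
[0.4985 0.3311 0.079 ] [ 0.4955 -0.057   0.02  ] [ 0.488  -0.0968  0.02  ]
```

View pics/z1.png

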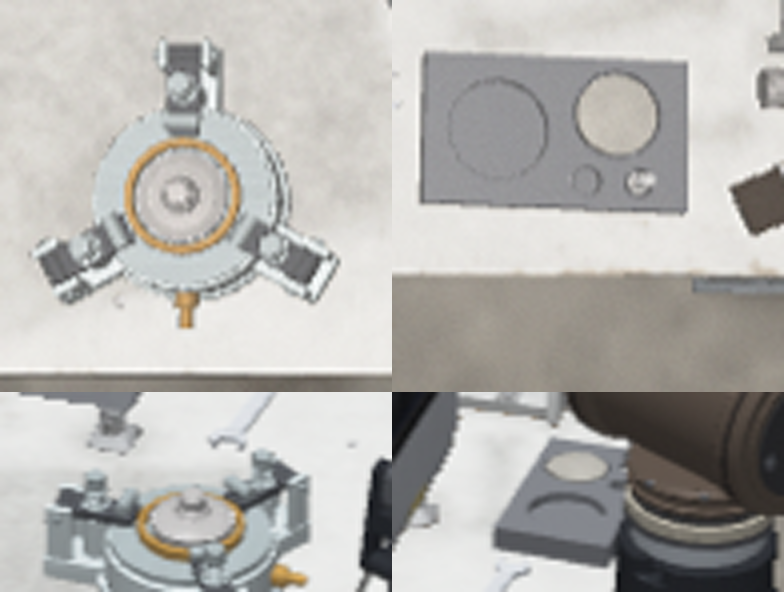

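The crop shows the cell with its collar and knob centred at crop (181,194), the bolt heads at (183,90), (88,250) and (274,244), the board's recess at (498,129), and the spare bolt at (640,180).

```bash
python3 - <<'E'
from h import *
t=cam("top");s=cam("side")
def orange(c,x0,y0,x1,y1):
    h=cv2.cvtColor(c["image"],cv2.COLOR_RGB2HSV); m=cv2.inRange(h,(8,110,100),(25,255,255)); k=np.zeros_like(m);k[y0:y1,x0:x1]=m[y0:y1,x0:x1]
    return k
def P(x,y,ox,oy): return (x+.5)/4-.5+ox,(y+.5)/4-.5+oy
k=orange(t,225,255,270,302)
pts=np.argwhere(k)[:,::-1].astype(np.float32)
w=np.array([onz(t,u,v,.056)[:2] for u,v in pts],np.float32)
print("collar top",len(w),cv2.minEnclosingCircle(w),w.mean(0),(w.max(0)+w.min(0))/2,np.ptp(w,0))
print("knob",onz(t,*P(180,193,200,230),.079))
B={n:onz(t,*P(x,y,200,230),.080) for n,x,y in(("mid",183,89),("left",89,249),("right",274,243))}
print(B, "centroid",sum(B.values())/3)
c=sum(B.values())/3
for b in B.values(): d=b-c;print(np.hypot(*d[:2]),np.degrees(np.arctan2(d[1],d[0])))
print("recess",onz(t,*P(498-392,129,380,255),.02))
C=[onz(t,*P(x-392,y,380,255),.02) for x,y in((424,52),(687,64),(684,213),(423,203))];print(C,[np.linalg.norm(C[i]-C[i-1]) for i in range(4)])
k=orange(s,305,275,337,302)
pts=np.argwhere(k)[:,::-1]; w=np.array([onz(s,u,v,.056)[:2] for u,v in pts],np.float32)
print("collar side",len(w),cv2.minEnclosingCircle(w),(w.max(0)+w.min(0))/2)
print("knob side",onz(s,*P(190,494-392,275,260),.079))
for n,x,y in(("mid",96,478),("left",210,550),("right",264,457)): print(n,onz(s,*P(x,y-392,275,260),.080))
E
```

```text
collar top 103 ((0.5045050382614136, 0.33639904856681824), 0.03451521322131157) [0.5048 0.3347] [0.5048 0.3358] [0.0664 0.0666]
knob [0.5036 0.3346 0.079 ]
{'mid': array([0.5669, 0.3342, 0.08  ]), 'left': array([0.4697, 0.3881, 0.08  ]), 'right': array([0.4735, 0.2773, 0.08  ])} centroid [0.5034 0.3332 0.08  ]
0.06350309554252058 0.8959821286785277
0.06441253185750243 121.49684033748812
0.06338099747306201 -118.08944683050072
recess [ 0.4883 -0.0621  0.02  ]
[array([ 0.5368, -0.0167,  0.02  ]), array([ 0.5294, -0.1818,  0.02  ]), array([ 0.4362, -0.1765,  0.02  ]), array([ 0.442 , -0.0144,  0.02  ])] [np.float64(0.09476884033193862), np.float64(0.1652639973676532), np.float64(0.09343041573862404), np.float64(0.16217190558822883)]
collar side 62 ((0.5036942362785339, 0.3461834788322449), 0.03806621953845024) [0.5061 0.3481]
knob side [0.5053 0.3438 0.079 ]
mid [0.5696 0.3458 0.08  ]
left [0.4746 0.4014 0.08  ]
right [0.4703 0.2882 0.08  ]
```

```bash
cat >> h.py <<'E'
from scipy.spatial.transform import Rotation as R
def go(p,ydeg=None,tilt=None):
    """shift/turn numbers from measured pose to target; ydeg = world angle of tool y, tool down"""
    s=ctrl.get_state();A=R.from_quat(s["tcp_rot"]);d=A.inv().apply(np.asarray(p)-s["eef_pos"])/.2
    r=np.zeros(3)
    if ydeg is not None:
        a=np.radians(ydeg);y=np.array([np.cos(a),np.sin(a),0]);z=np.array([0,0,-1.]);B=R.from_matrix(np.c_[np.cross(y,z),y,z])
        r=(A.inv()*B).as_rotvec()/(2*np.pi)
    print("t",round(s["time"],2),"pos",s["eef_pos"],"| turn",r,"shift",d, "f",s["contact_force"],"open",s["opening"])
E
python3 - <<'E'
from h import *
go((.40,.47,.2),80);go((.504,.340,.16),90)
E
```

```text
t 0.3 pos [0.2805 0.6137 0.2214] | turn [-0.0001 -0.     -0.0405] shift [-0.8422 -0.405   0.107 ] f [ 0.7509 -0.1821  0.8575] open 1.0033288795351791
t 0.3 pos [0.2805 0.6137 0.2214] | turn [-0.0001 -0.     -0.0682] shift [-1.5854 -0.7798  0.3072] f [ 0.7509 -0.1821  0.8575] open 1.0033288795351791
```

>>> send_rows(moves="0 0 -0.041 -0.85 -0.405 0.107 -0.1;0 0 -0.041 -0.85 -0.405 0.107 -0.1;0 0 -0.041 -0.85 -0.405 0.107 -0.1;0 0 -0.041 -0.85 -0.405 0.107 -0.1;0 0 -0.041 -0.85 -0.405 0.107 -0.1;0 0 -0.041 -0.85 -0.405 0.107 -0.1", newtons=40)

```text
time: 1.05
eef_pos: [0.4008, 0.4707, 0.2007]
tcp_rot: [0.085, 0.996, 0.0, 0.0]
contact_force: [-0.4, -0.4, -0.8]
opening: 0.446
finger_force: 0.0
```

```bash
python3 -c "
from h import *
go((.504,.340,.16),90)"
```

```text
t 1.05 pos [0.4008 0.4707 0.2007] | turn [ 0.0001  0.     -0.027 ] shift [-0.619  -0.5569  0.2034] f [-0.3615 -0.4407 -0.7817] open 0.4457376097065774
```

>>> send_rows(moves="0 0 -0.027 -0.62 -0.557 0.2 -0.15;0 0 -0.027 -0.62 -0.557 0.2 -0.15;0 0 -0.027 -0.62 -0.557 0.2 -0.15;0 0 -0.027 -0.62 -0.557 0.2 -0.15;0 0 -0.027 -0.62 -0.557 0.2 -0.15")

```text
time: 1.68
eef_pos: [0.5042, 0.3399, 0.1607]
tcp_rot: [0.0, 1.0, 0.0, 0.0]
contact_force: [-0.1, -1.2, 0.5]
opening: 0.427
finger_force: 0.0
```

```bash
python3 - <<'E'
from h import *
go((.504,.340,.16),90)
s=cam("side");t=cam("top")
p=ctrl.get_state()["eef_pos"]
a=crop(s,270,210,130,110,6)
for q in (p, p+[0,0,-.014]): u=proj(s,q);print(u);cv2.circle(a,tuple(((u-[270,210]+.5)*6).astype(int)),3,(0,0,255),-1)
cv2.imwrite("pics/z2.png",a[:600]); cv2.imwrite("pics/top2.png",t["image"][:,:,::-1]);cv2.imwrite("pics/side2.png",s["image"][:,:,::-1])
E
```

```text
t 1.68 pos [0.5042 0.3399 0.1607] | turn [ 0.0001  0.     -0.    ] shift [0.0011 0.0003 0.0035] f [-0.1027 -1.1677  0.5045] open 0.4266600040889016
[323.1619 257.9136]
[323.1272 262.5543]
```

View pics/z2.png

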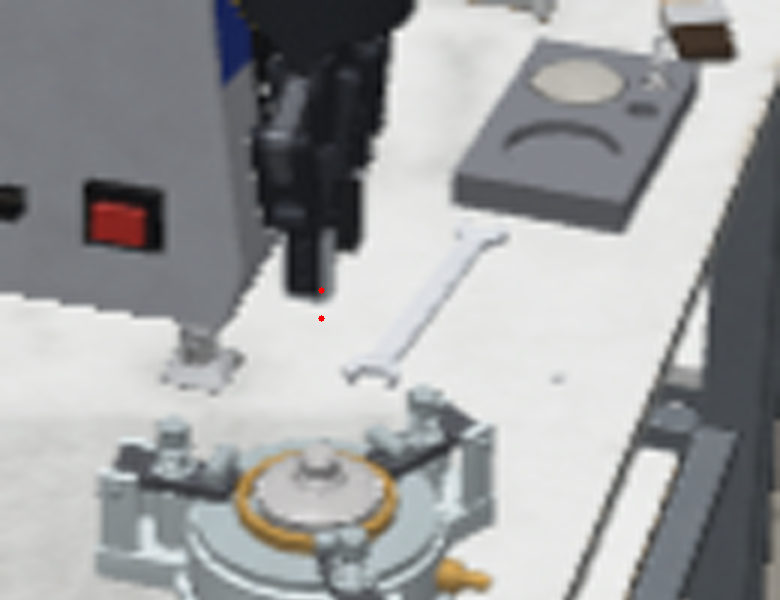

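The crop shows the near fingertip bottom at about (288..330, 297), the far fingertip bottom at about (340..362, 250), the knob at (320,463), and the board recess edge at (507..620, ~148).

```bash
python3 - <<'E'
from h import *
s=cam("side")
p=ctrl.get_state()["eef_pos"]
f=lambda q:(proj(s,q)-[270,210]+.5)*6
for sg in(1,-1):
  for y in(.018,.0325):
    for x in(-.011,.011): print(sg,y,x,f(p+[x,sg*y,-.012]))
# board via side: four corners of top and recess rim arc
for n,u,v in(("near-press corner",455,182),("near-robot corner",628,205),("far",540,40),("arcL",505,143),("arcR",621,152),("arcTop",562,122)):
  print(n,onz(s,(u)/6-.5+270,(v)/6-.5+210,.02))
print("knob",onz(s,320/6-.5+270,453/6-.5+210,.079))
E
```

```text
1 0.018 -0.011 [334.3646 339.9061]
1 0.018 0.011 [284.7149 331.5657]
1 0.0325 -0.011 [324.458  357.6084]
1 0.0325 0.011 [274.4496 349.1353]
-1 0.018 -0.011 [358.2938 297.1467]
-1 0.018 0.011 [309.5127 289.1223]
-1 0.0325 -0.011 [367.6727 280.3874]
-1 0.0325 0.011 [319.2332 272.4852]
near-press corner [ 0.534  -0.0044  0.02  ]
near-robot corner [ 0.4416 -0.0082  0.02  ]
far [ 0.5298 -0.175   0.02  ]
arcL [ 0.5192 -0.0531  0.02  ]
arcR [ 0.4575 -0.0622  0.02  ]
arcTop [ 0.4954 -0.0851  0.02  ]
knob [0.5037 0.3426 0.079 ]
```

```bash
python3 - <<'E'
from h import *
s=cam("side");t=cam("top")
p=ctrl.get_state()["eef_pos"]
def mk(c,u0,v0,w,h,k):
    a=crop(c,u0,v0,w,h,k);a=cv2.convertScaleAbs(a,alpha=1.6,beta=25)
    for q,col in((p,(0,0,255)),(p-[0,0,.014],(0,255,0)),(p+[0,0,.1],(255,0,0))):
        cv2.circle(a,tuple(((proj(c,q)-[u0,v0]+.5)*k).astype(int)),3,col,-1)
    return a
a=mk(s,295,205,50,60,8);b=mk(t,200,220,50,60,8)
b=mk(t,200,215,98,120,4)
cv2.imwrite("pics/z3.png",np.hstack([a,b]))
E
```

```text
(no output)
```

View pics/z3.png

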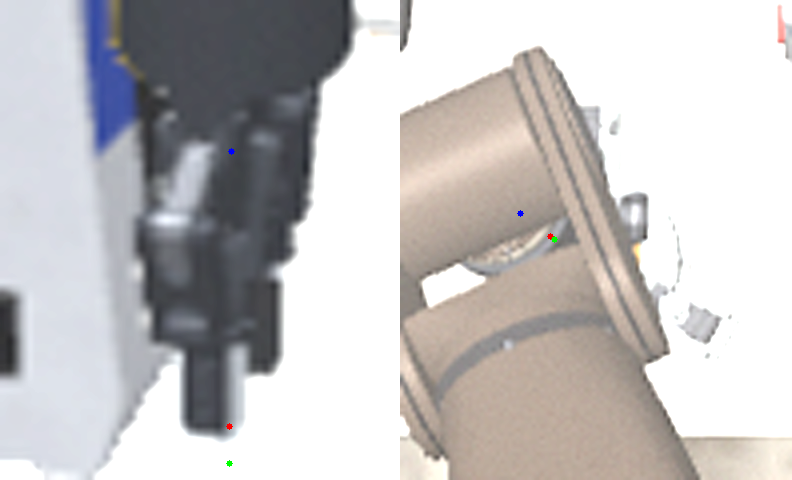

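The crop shows the near fingertip bottom at px (321.4,259.3) and the far one at (327.7,251.4), both several pixels above the projected tips. In the top view the arm hides the fingers. I go lower and compare the tips directly with the knob.

>>> send_rows(moves="0 0 0 0 0.015 0.15 -0.15;0 0 0 0 0.015 0.28 -0.15;0 0 0 0 0.015 0.28 -0.15;0 0 0 0 0.015 0.28 -0.15")

```text
time: 2.42
eef_pos: [0.5052, 0.3423, 0.1056]
tcp_rot: [0.001, 1.0, 0.0, 0.001]
contact_force: [0.5, 0.5, 0.1]
opening: 0.426
finger_force: 0.0
```

```bash
python3 - <<'E'
from h import *
s=cam("side");p=ctrl.get_state()["eef_pos"];go(p)
u0,v0,k=290,230,8
a=crop(s,u0,v0,98,74,k);a=cv2.convertScaleAbs(a,alpha=1.3,beta=20)
for q,col in((p,(0,0,255)),(p-[0,0,.014],(0,255,0))):
    cv2.circle(a,tuple(((proj(s,q)-[u0,v0]+.5)*k).astype(int)),3,col,-1)
cv2.imwrite("pics/z4.png",a)
E
```

```text
t 2.48 pos [0.5056 0.3423 0.1062] | turn [0. 0. 0.] shift [0. 0. 0.] f [-0.3905 -0.1764 -0.4629] open 0.4256682855190239
```

View pics/z4.png

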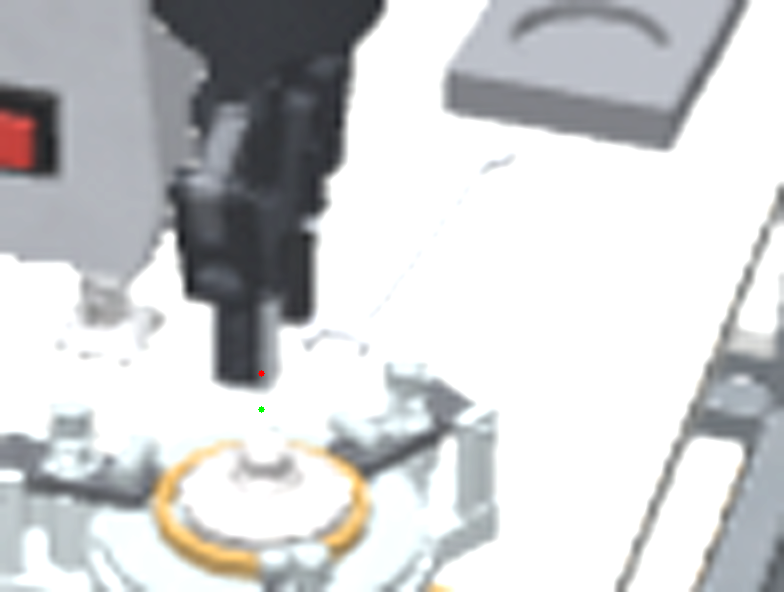

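The crop shows the tips at (247,385) and (295,320) and the knob at (262,445). The tips look too high by a margin, so I check the cameras against the known robot base.

```bash
python3 - <<'E'
from h import *
s=cam("side");t=cam("top")
for z in(0,.1,.2): print(z,proj(s,(0,0,z)),proj(t,(0,0,z)))
st=ctrl.get_state();p=st["eef_pos"];print(p,st["qpos"])
for dz in(0,.1,.2,.3):print(dz,proj(s,p+[0,0,dz]),proj(t,p+[0,0,dz]))
a=crop(s,300,30,250,250,2.2);b=crop(t,150,190,110,250,2.2)
cv2.imwrite("pics/z5.png",np.hstack([a,b]))
E
```

```text
0 [519.8264 273.5125] [383.5931 491.1445]
0.1 [525.8249 244.2458] [388.2897 503.1439]
0.2 [532.1865 213.2079] [393.8001 517.2227]
[0.5057 0.3422 0.1062] [ 0.4289  0.2632  1.829   0.      1.0464 -1.1405]
0 [322.2084 276.1063] [239.7914 275.7174]
0.1 [322.4295 242.8865] [232.9167 270.4592]
0.2 [322.666  207.3691] [224.8307 264.2745]
0.3 [322.9193 169.3073] [215.182  256.8945]
```

View pics/z5.png

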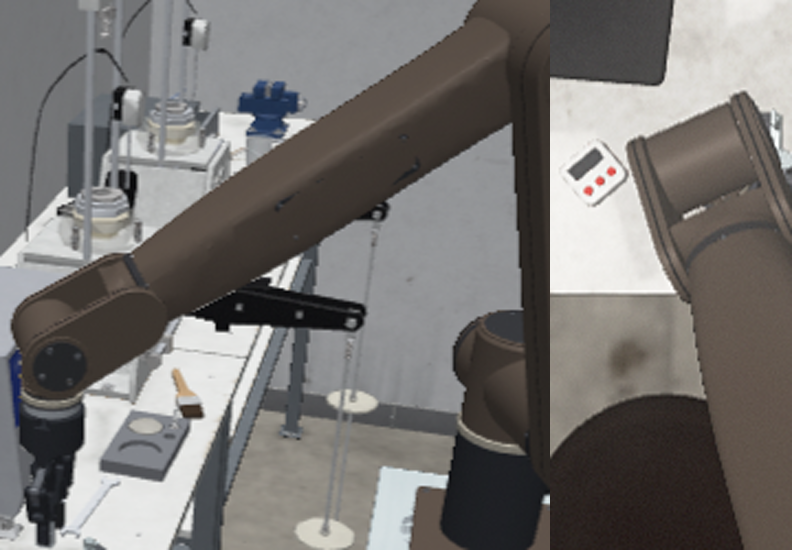

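Both cameras agree with the base position, at about (520,274) in the side view. The remaining doubt is the height of the tips, so I lower slowly and watch the force.

>>> send_rows(moves="0 0 0 0 -0.01 0.03 -0.15;0 0 0 0 -0.01 0.06 -0.15;0 0 0 0 -0.01 0.07 -0.15;0 0 0 0 -0.01 0.08 -0.15;0 0 0 0 -0.01 0.08 -0.15")

```text
time: 3.2
eef_pos: [0.5047, 0.3396, 0.0882]
tcp_rot: [0.001, 1.0, -0.0, -0.0]
contact_force: [0.0, 0.4, 0.8]
opening: 0.421
finger_force: 0.0
```

>>> send_rows(moves="0 0 0 0 0 0.01 -0.15;0 0 0 0 0 0.02 -0.15;0 0 0 0 0 0.02 -0.15")

```text
time: 3.58
eef_pos: [0.5046, 0.3396, 0.0841]
tcp_rot: [0.001, 1.0, -0.0, -0.0]
contact_force: [-0.4, -0.5, 0.1]
opening: 0.427
finger_force: 0.0
```

>>> send_rows(moves="0 0 0 0 0 0.01 -0.15;0 0 0 0 0 0.02 -0.15;0 0 0 0 0 0.02 -0.15")

```text
time: 3.95
eef_pos: [0.5046, 0.3396, 0.0801]
tcp_rot: [0.001, 1.0, -0.0, -0.0]
contact_force: [-0.6, 0.7, 0.1]
opening: 0.428
finger_force: 0.0
```

```bash
python3 - <<'E'
from h import *
s=cam("side");p=ctrl.get_state()["eef_pos"];go(p)
a=crop(s,290,250,70,60,8)
cv2.imwrite("pics/z6.png",a)
E
```

```text
t 4.0 pos [0.5047 0.3396 0.0803] | turn [0. 0. 0.] shift [0. 0. 0.] f [-0.1969 -0.6849  0.4668] open 0.4283621280565297
```

View pics/z6.png

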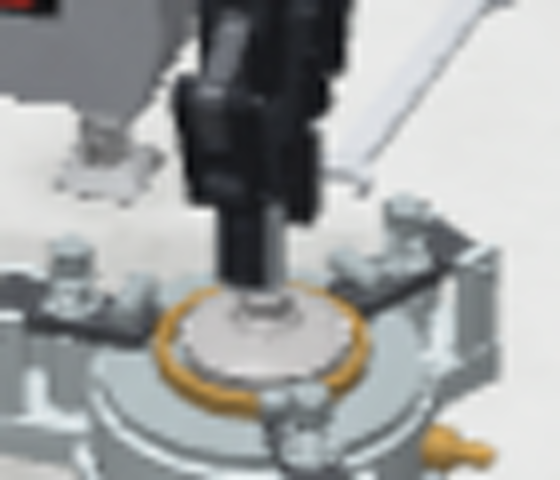

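The crop shows the near fingertip bottom at (250,288) with the knob's lower part still visible below it at (265,310). The tips are therefore above the knob's base and centred in columns. I keep lowering with force checks.

>>> send_rows(moves="0 0 0 0 0 0.01 -0.15;0 0 0 0 0 0.015 -0.15;0 0 0 0 0 0.015 -0.15")

```text
time: 4.38
eef_pos: [0.5047, 0.3396, 0.0773]
tcp_rot: [0.001, 1.0, -0.0, -0.0]
contact_force: [0.4, 0.1, 0.2]
opening: 0.425
finger_force: 0.0
```

>>> send_rows(moves="0 0 0 0 0 0.01 -0.15;0 0 0 0 0 0.015 -0.15;0 0 0 0 0 0.015 -0.15")

```text
time: 4.75
eef_pos: [0.5047, 0.3396, 0.0743]
tcp_rot: [0.001, 1.0, -0.0, -0.0]
contact_force: [0.1, 0.0, 0.9]
opening: 0.425
finger_force: 0.0
```

>>> send_rows(moves="0 0 0 0 0 0.01 -0.15;0 0 0 0 0 0.015 -0.15;0 0 0 0 0 0.015 -0.15")

```text
time: 5.12
eef_pos: [0.5047, 0.3396, 0.0713]
tcp_rot: [0.001, 1.0, -0.0, -0.0]
contact_force: [0.6, 0.6, 0.0]
opening: 0.424
finger_force: 0.0
```

>>> send_rows(moves="0 0 0 0 0 0.01 -0.15;0 0 0 0 0 0.015 -0.15;0 0 0 0 0 0.015 -0.15")

```text
time: 5.5
eef_pos: [0.5046, 0.3396, 0.0682]
tcp_rot: [0.001, 1.0, -0.0, -0.0]
contact_force: [0.5, 0.3, 0.1]
opening: 0.42
finger_force: 0.0
```

>>> send_rows(moves="0 0 0 0 0 0.01 -0.15;0 0 0 0 0 0.015 -0.15;0 0 0 0 0 0.015 -0.15")

```text
time: 5.88
eef_pos: [0.5047, 0.3396, 0.0653]
tcp_rot: [0.001, 1.0, -0.0, -0.0]
contact_force: [-0.6, 0.2, -0.5]
opening: 0.423
finger_force: 0.0
```

```bash
python3 - <<'E'
from h import *
s=cam("side");p=ctrl.get_state()["eef_pos"];go(p)
a=crop(s,290,250,70,60,8)
cv2.imwrite("pics/z7.png",a)
E
```

```text
t 5.92 pos [0.5047 0.3396 0.0653] | turn [0. 0. 0.] shift [0. 0. 0.] f [-0.0409 -0.6829 -0.4238] open 0.4238757127623678
```

View pics/z7.png

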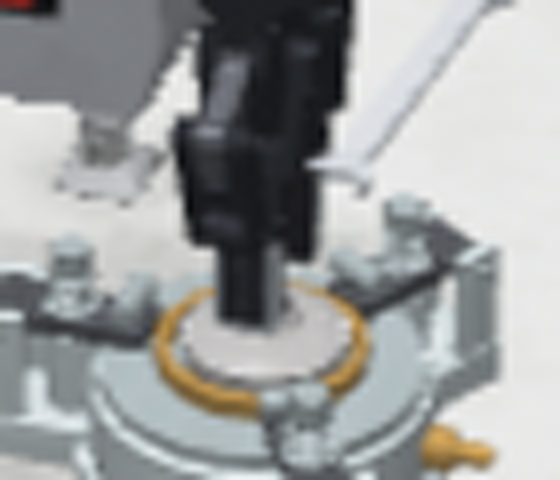

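The finger now covers the knob, with its tip at (250,328), about 8 mm above the disc. I go 4 mm more and close.

>>> send_rows(moves="0 0 0 0 0 0.01 -0.15;0 0 0 0 0 0.02 -0.15;0 0 0 0 0 0.02 -0.15")

```text
time: 6.3
eef_pos: [0.5045, 0.3396, 0.0611]
tcp_rot: [0.001, 1.0, -0.0, -0.0]
contact_force: [0.1, 0.4, -0.3]
opening: 0.425
finger_force: 0.0
```

>>> send_rows(moves="0 0 0 0 0 0 -0.4;0 0 0 0 0 0 -0.4;0 0 0 0 0 0 -0.5;0 0 0 0 0 0 -0.6;0 0 0 0 0 0 -0.6", newtons=20)

```text
time: 6.92
eef_pos: [0.5048, 0.3393, 0.0615]
tcp_rot: [0.001, 1.0, -0.0, -0.0]
contact_force: [-0.2, -2.0, 1.5]
opening: 0.197
finger_force: 7.0
```

>>> send_rows(moves="0 0 0 0 0 0 -0.8;0 0 0 0 0 0 -1;0 0 0 0 0 0 -1;0 0 0 0 0 0 -1", newtons=40)

```text
time: 7.42
eef_pos: [0.5049, 0.3394, 0.0616]
tcp_rot: [0.001, 1.0, -0.0, 0.0]
contact_force: [-0.2, -4.0, 3.0]
opening: 0.177
finger_force: 37.7
```

```bash
python3 - <<'E'
from h import *
s=cam("side");p=ctrl.get_state()["eef_pos"];go(p)
a=crop(s,290,250,70,60,8)
cv2.imwrite("pics/z8.png",a)
E
```

```text
t 7.47 pos [0.5049 0.3394 0.0616] | turn [0. 0. 0.] shift [0. 0. 0.] f [-1.1977 -4.8488  3.3438] open 0.1723066654932771
```

View pics/z8.png

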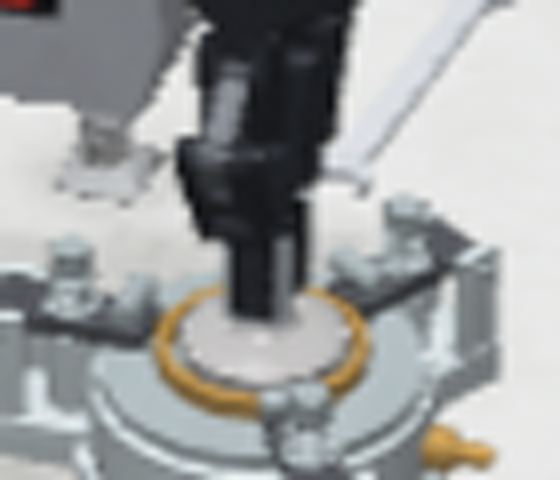

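The image shows the fingers gripping only the knob's upper, narrower part, with the tip at about (262,318) and the disc not yet reached. I open, shift slightly, go lower and regrip.

>>> send_rows(moves="0 0 0 0 0 0 -0.15;0 0 0 0 0 0 -0.15;0 0 0 0 -0.01 0 -0.15;0 0 0 0 -0.01 0.01 -0.15;0 0 0 0 -0.01 0.02 -0.15;0 0 0 0 -0.01 0.02 -0.15")

```text
time: 8.22
eef_pos: [0.5045, 0.3376, 0.057]
tcp_rot: [0.001, 1.0, -0.0, -0.0]
contact_force: [-1.0, -0.6, -0.4]
opening: 0.429
finger_force: 0.0
```

>>> send_rows(moves="0 0 0 0 0 0.005 -0.15;0 0 0 0 0 0.01 -0.15;0 0 0 0 0 0.01 -0.15")

```text
time: 8.6
eef_pos: [0.5047, 0.3376, 0.0553]
tcp_rot: [0.001, 1.0, -0.0, -0.0]
contact_force: [-1.2, -0.2, 0.1]
opening: 0.43
finger_force: 0.0
```

>>> send_rows(moves="0 0 0 0 0 0.005 -0.15;0 0 0 0 0 0.01 -0.15;0 0 0 0 0 0.01 -0.15")

```text
time: 8.98
eef_pos: [0.5047, 0.3376, 0.0533]
tcp_rot: [0.001, 1.0, -0.0, -0.0]
contact_force: [-0.2, 0.9, 0.7]
opening: 0.424
finger_force: 0.0
```

>>> send_rows(moves="0 0 0 0 0 0 -0.4;0 0 0 0 0 0 -0.4;0 0 0 0 0 0 -0.5;0 0 0 0 0 0 -0.7;0 0 0 0 0 0 -1;0 0 0 0 0 0 -1", newtons=20)

```text
time: 9.72
eef_pos: [0.5054, 0.3387, 0.0548]
tcp_rot: [0.001, 1.0, 0.001, 0.001]
contact_force: [-1.4, 2.6, 5.9]
opening: 0.236
finger_force: 19.2
```

>>> send_rows(moves="0 0 0 0 0.005 -0.005 -1;0 0 0 0 0.005 -0.005 -1;0 0 0 0 0.005 -0.01 -1;0 0 0 0 0.005 -0.03 -1;0 0 0 0 0.005 -0.06 -1;0 0 0 0 0.005 -0.1 -1;0 0 0 0 0.005 -0.1 -1", newtons=60)

```text
time: 10.6
eef_pos: [0.5053, 0.3388, 0.0743]
tcp_rot: [0.001, 1.0, 0.0, 0.001]
contact_force: [0.4, -0.2, -2.1]
opening: 0.202
finger_force: 71.0
```

>>> send_rows(moves="0 0 0 0 0 -0.06 -1;0 0 0 0 0 -0.12 -1;0 0 0 0 0 -0.2 -1;0 0 0 0 0 -0.3 -1;0 0 0 0 0 -0.3 -1;0 0 0 0 0 -0.3 -1")

```text
time: 11.35
eef_pos: [0.5046, 0.3386, 0.1334]
tcp_rot: [0.001, 1.0, -0.0, -0.0]
contact_force: [0.2, -1.0, -4.1]
opening: 0.197
finger_force: 71.0
```

```bash
python3 - <<'E'
from h import *
s=cam("side");t=cam("top")
p=ctrl.get_state()["eef_pos"];go(p);go((.488,-.055,.14),90)
k=crop(s,280,190,125,125,4);b=crop(t,195,230,70,125,4)
cv2.imwrite("pics/z9.png",np.hstack([k,b]))
E
```

```text
t 11.45 pos [0.5041 0.3383 0.1324] | turn [0. 0. 0.] shift [0. 0. 0.] f [-0.0267  0.9535 -4.1037] open 0.2006156305412463
t 11.45 pos [0.5041 0.3383 0.1324] | turn [-0.0001 -0.0003 -0.0003] shift [ 0.0773 -1.9667 -0.0363] f [-0.0267  0.9535 -4.1037] open 0.2006156305412463
```

View pics/z9.png

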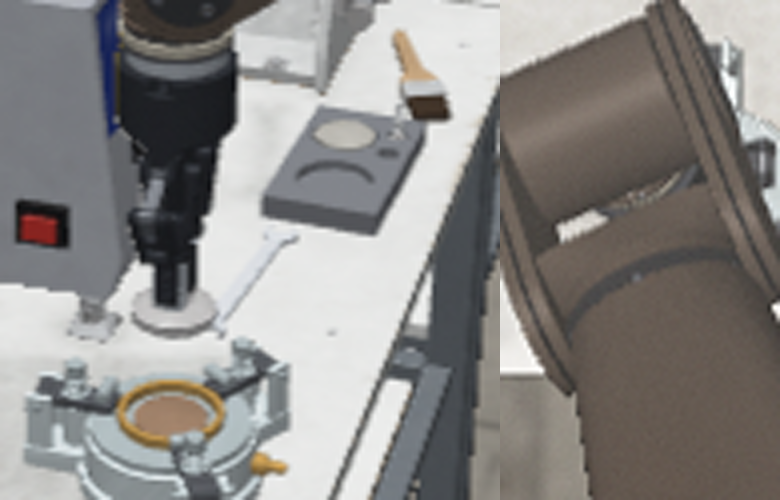

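The cap hangs level from the fingers, its disc at crop (175,306), and the recess is in clear view at crop (335,175). I refine the recess from both views and check the bias with the held cap.

```bash
python3 - <<'E'
from h import *
s=cam("side");t=cam("top");p=ctrl.get_state()["eef_pos"]
g=cv2.cvtColor(t["image"],cv2.COLOR_RGB2GRAY).astype(np.float32)
k=8;u0,v0=388,266
a=cv2.resize(g[v0:v0+42,u0:u0+38],None,fx=k,fy=k,interpolation=cv2.INTER_CUBIC)
# radial darkest point about initial centre
c0=(np.array([406.1,286.9])-[u0,v0]+.5)*k
w=[]
for th in np.radians(range(0,360,10)):
    r=np.arange(9*k,17*k); q=c0+np.outer(r,[np.cos(th),np.sin(th)])
    v=cv2.remap(a,q[None,:,0].astype(np.float32),q[None,:,1].astype(np.float32),1)[0]
    i=v.argmin(); dep=np.median(v)-v[i]
    if dep>5: w.append(onz(t,*(q[i]/k-.5+[u0,v0]),.02)[:2])
w=np.array(w)
A=np.c_[2*w,np.ones(len(w))]
for _ in range(3):
    x=np.linalg.lstsq(A,(w**2).sum(1),rcond=None)[0];r=np.hypot(*(w-x[:2]).T);R0=np.sqrt(x[2]+x[:2]@x[:2]);ok=abs(r-R0)<.003;w=w[ok];A=A[ok]
print("recess top",x[:2],R0,len(w))
# held cap bias in side image
for z in(.143,): print(proj(s,[p[0],p[1],z]), proj(t,[p[0],p[1],z]))
h=cv2.cvtColor(s["image"],cv2.COLOR_RGB2HSV)
# orange collar bias, now w/o cap
m=cv2.inRange(h,(8,110,100),(25,255,255));k2=np.zeros_like(m);k2[283:303,307:338]=m[283:303,307:338]
q=cv2.findNonZero(k2);e=cv2.fitEllipse(cv2.convexHull(q));print(e,onz(s,*e[0],.056),proj(s,[.5047,.3385,.056]))
sg=cv2.cvtColor(s["image"],cv2.COLOR_RGB2GRAY)
m=((sg<85)&(sg>40)).astype(np.uint8);ys,xs=np.nonzero(m[225:245,345:380]);print("arc px",len(xs),xs.min()+345,xs.max()+345,ys.min()+225,ys.max()+225)
print(sg[226:244,352:377])
E
```

```text
recess top [ 0.4886 -0.0616] 0.03067827808598642 33
[323.2961 263.479 ] [239.0304 274.5524]
((321.9232177734375, 292.9084777832031), (16.241802215576172, 26.6099796295166), 87.89778900146484) [0.5049 0.3464 0.056 ] [322.8662 291.2909]
arc px 54 346 379 228 244
[[213 165 133 133 134 134 133 131 126 132 151 166 178 184 190 190 189 179
  158 142 120 122 132 130 130]
 [183 133 133 134 133 133 133 133 134 133 132 132 131 129 130 129 128 127
  127 134 133 131 116  93  94]
 [149 133 133 133 133 133 133 133 133 134 133 133 133 133 133 133 133 133
  133 133 133 128 107  80  85]
 [133 134 133 133 134 133 131 131 130 130 130 131 130 131 132 133 133 133
  133 133 133 133 128 117 111]
 [133 133 133 132 130 127 117 102  99  93  95  97  96  99 110 122 129 130
  132 133 134 133 133 133 133]
 [133 133 132 120  98  89  77  81  84  85  86  87  87  86  85  84  87 101
  120 130 133 133 133 133 133]
 [133 131 115  84  74  80  89 102 110 111 115 122 118 108 100  96  88  85
   85 104 128 132 133 133 133]
 [134 124  94  74  91 118 133 133 133 133 133 133 133 133 133 134 129 114
   92  83 102 128 133 133 133]
[... 351 characters left out ...]
33 134 133 133 133 133 133 133 133 134
  134 133 133 133 133 133 132]
 [134 133 133 133 133 134 133 133 133 133 133 134 134 134 133 133 133 133
  133 133 133 133 133 133 120]
 [130 131 130 132 132 133 134 133 133 133 133 132 133 133 133 133 133 134
  133 133 133 133 133 126  99]
 [ 89  96 100 111 118 123 130 130 132 132 133 133 133 133 133 133 133 133
  133 133 132 132 133 117  75]
 [ 85  84  84  84  84  85  88  96 105 119 123 130 131 131 132 132 132 133
  133 133 133 133 127  99  66]
 [ 85  84  85  84  85  85  85  85  85  84  84  89  96 100 111 118 123 130
  131 131 132 132 116  75  89]
 [ 85  85  85  84  84  85  85  84  85  84  84  85  84  84  85  84  85  89
   96 100 111 113  90  67 135]]
```

>>> send_rows(moves="0 0 0 0.02 -0.1 0 -1;0 0 0 0.03 -0.25 0 -1;0 0 0 0.04 -0.45 0 -1;0 0 0 0.05 -0.65 0 -1;0 0 0 0.06 -0.85 0 -1;0 0 0 0.08 -0.95 0 -1;0 0 0 0.08 -1 0 -1")

```text
time: 12.42
eef_pos: [0.4877, 0.137, 0.1331]
tcp_rot: [0.002, 1.0, -0.0, -0.0]
contact_force: [-0.3, -0.5, -2.4]
opening: 0.197
finger_force: 71.2
```

>>> send_rows(moves="0 0 0 0 -0.2 0 -1;0 0 0 0 -0.4 0 -1;0 0 0 0 -0.6 0 -1;0 0 0 0 -0.8 0 -1;0 0 0 0 -0.93 0.1 -1;0 0 0 0 -0.985 0.2 -1;0 0 0 0 -0.985 0.25 -1;0 0 0 0 -0.985 0.25 -1")

```text
time: 13.42
eef_pos: [0.4874, -0.0576, 0.0826]
tcp_rot: [0.001, 1.0, 0.0, -0.001]
contact_force: [-0.7, -0.6, -3.4]
opening: 0.202
finger_force: 71.4
```

```bash
python3 - <<'E'
from h import *
s=cam("side");t=cam("top")
p=ctrl.get_state()["eef_pos"];go((.4886,-.060,.08),90)
k=crop(s,335,195,65,65,8)
b=crop(t,385,255,34,65,8)
for q in([p[0],p[1],p[2]+.011],[p[0],p[1],p[2]-.004],[.4886,-.06,.02]):
    u=proj(s,q);print(u);cv2.circle(k,tuple(((u-[335,195]+.5)*8).astype(int)),3,(0,0,255),-1)
cv2.imwrite("pics/z10.png",np.hstack([k,b]))
E
```

```text
t 13.53 pos [ 0.4886 -0.0578  0.084 ] | turn [-0.      0.0001 -0.0001] shift [ 0.0001 -0.0109  0.02  ] f [ 0.7209 -0.4993 -3.3358] open 0.198181774332069
[364.1913 213.3537]
[363.9979 217.5583]
[363.4011 233.7329]
```

View pics/z10.png

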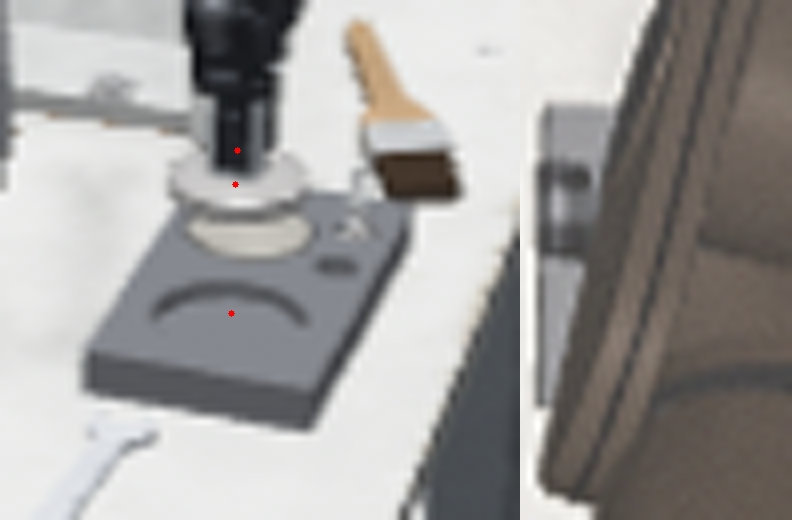

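This shows the cap hovering with its disc centred at about (239,180), and the recess arc from (150,320) to (308,325). The cap matches its projected position and the recess centre is about (229,317), so the current x and y hold. I have now viewed 12 pictures, which is past the limit of 10, so I go on by numbers and force only.

>>> send_rows(moves="0 0 0 -0.003 0 0.06 -1;0 0 0 -0.003 0 0.12 -1;0 0 0 -0.003 0 0.18 -1;0 0 0 -0.003 0 0.23 -1;0 0 0 -0.003 0 0.27 -1;0 0 0 -0.003 0 0.27 -1;0 0 0 -0.003 0 0.27 -1")

```text
time: 14.4
eef_pos: [0.4891, -0.0585, 0.0297]
tcp_rot: [0.001, 1.0, -0.0, 0.0]
contact_force: [1.3, 0.2, -3.4]
opening: 0.2
finger_force: 71.4
```

>>> send_rows(moves="0 0 0 0 0 0.01 -1;0 0 0 0 0 0.02 -1;0 0 0 0 0 0.025 -1;0 0 0 0 0 0.025 -1")

```text
time: 14.9
eef_pos: [0.4887, -0.0583, 0.0243]
tcp_rot: [0.001, 1.0, 0.0, -0.0]
contact_force: [-0.1, 0.4, -4.0]
opening: 0.203
finger_force: 71.4
```

>>> send_rows(moves="0 0 0 0 0 0.006 -1;0 0 0 0 0 0.012 -1;0 0 0 0 0 0.012 -1")

```text
time: 15.28
eef_pos: [0.4886, -0.0583, 0.0219]
tcp_rot: [0.001, 1.0, 0.0, -0.0]
contact_force: [0.3, 0.1, -3.5]
opening: 0.198
finger_force: 71.4
```

>>> send_rows(moves="0 0 0 0 0 0.006 -1;0 0 0 0 0 0.01 -1;0 0 0 0 0 0.01 -1")

```text
time: 15.65
eef_pos: [0.4887, -0.0583, 0.0199]
tcp_rot: [0.001, 1.0, 0.0, -0.0]
contact_force: [0.2, -1.4, -4.5]
opening: 0.202
finger_force: 71.4
```

>>> send_rows(moves="0 0 0 0 0 0.006 -1;0 0 0 0 0 0.01 -1;0 0 0 0 0 0.01 -1")

```text
time: 16.02
eef_pos: [0.4886, -0.0583, 0.0179]
tcp_rot: [0.001, 1.0, 0.0, -0.0]
contact_force: [-0.6, 0.1, -3.4]
opening: 0.203
finger_force: 71.4
```

>>> send_rows(moves="0 0 0 0 0 0.004 -1;0 0 0 0 0 0.008 -1;0 0 0 0 0 0.008 -1")

```text
time: 16.4
eef_pos: [0.4888, -0.0583, 0.0165]
tcp_rot: [0.001, 1.0, 0.0, -0.0]
contact_force: [-0.9, 0.4, -3.6]
opening: 0.2
finger_force: 71.6
```

>>> send_rows(moves="0 0 0 0 0 0.004 -1;0 0 0 0 0 0.006 -1;0 0 0 0 0 0.006 -1")

```text
time: 16.77
eef_pos: [0.4888, -0.0583, 0.0162]
tcp_rot: [0.001, 1.0, 0.0, -0.0]
contact_force: [-4.1, 2.1, 4.7]
opening: 0.202
finger_force: 75.3
```

>>> send_rows(moves="0 0 0 0 0 0.004 -0.5;0 0 0 0 0 0.002 -0.4;0 0 0 0 0 0 -0.2;0 0 0 0 0 0 -0.1;0 0 0 0 0 0 -0.1;0 0 0 0 0 -0.03 -0.1;0 0 0 0 0 -0.1 -0.1;0 0 0 0 0 -0.25 -0.1;0 0 0 0 0 -0.45 -0.1;0 0 0 0 0 -0.6 -0.1", newtons=20)

```text
time: 18.02
eef_pos: [0.4895, -0.0585, 0.1382]
tcp_rot: [0.001, 1.0, -0.001, 0.002]
contact_force: [0.6, 0.3, 0.1]
opening: 0.452
finger_force: 0.0
```

>>> send_rows(moves="0 0 0 0 0.2 0 -0.1;0 0 0 0 0.4 0 -0.1;0 0 0 0 0.6 0 -0.1;0 0 0 0 0.8 0 -0.6;0 0 0 0 1 0 -1;0 0 0 0 1 0 -1")

```text
time: 18.77
eef_pos: [0.4891, 0.1437, 0.1364]
tcp_rot: [-0.001, 1.0, 0.0, 0.001]
contact_force: [0.2, -0.5, -0.2]
opening: 0.001
finger_force: 0.0
```

```bash
python3 - <<'E'
from h import *
t=cam("top");s=cam("side");go((.47,.395,.13),30)
# cap in recess: compare grey in recess region, top (disc brighter than board)
h=cv2.cvtColor(t["image"],cv2.COLOR_RGB2HSV)[265:310,385:425];print(h[::3,::3,2])
g=cv2.cvtColor(s["image"],cv2.COLOR_RGB2HSV)[222:246,348:380];print(g[:,:,2][::2,::2])
E
```

```text
t 18.88 pos [0.4892 0.1417 0.136 ] | turn [0.     0.0002 0.1666] shift [0.0964 1.2663 0.0294] f [-0.512  -0.6387 -0.8335] open 0.00252191563139473
[[235 235 235 230 229 227 219 222 223 221 225 229 232 231]
 [236 152 174 181 183 187 184 196 198 197 213 227 231 229]
 [235 134 159 160 158 159 157 157 158 158 157 156 156 158]
 [238 140 160 161 160 159 152 139 154 162 158 161 157 159]
 [237 138 159 159 154 159 193 200 176 130 157 158 160 160]
 [240 137 162 160 197 200 212 209 204 206 150 161 159 158]
 [239 151 161 124 213 223 197 172 202 204 162 131 158 161]
 [239 154 159 176 219 228 172 224 165 203 195 115 158 159]
 [239 150 160 171 220 224 179 206 147 207 198 122 160 156]
 [239 152 158 156 211 223 223 195 207 200 175 145 159 158]
 [238 153 160 160 167 208 216 199 195 201 149 158 160 158]
 [239 156 161 160 160 145 158 172 183 145 159 159 160 160]
 [239 154 161 161 159 160 161 160 160 160 159 158 159 157]
 [240 155 160 159 160 159 159 162 160 160 160 160 158 161]
 [236 239 238 239 231 232 233 226 219 224 225 218 221 184]]
[[ 42  54 109 226 153 121 185 186 187 187 187 185 166 133 138 159]
 [ 48  53 104 185 138 117 181 186 188 191 191 187 182 113 136 158]
 [ 40  58 107 139 139 139 127 152 178 190 190 159 122 138 136 137]
 [ 38  67 112 139 138 139 139 147 149 138 138 139 139 111  88  88]
 [155 126 137 139 135 125 117 182 191 137 135 138 139 139 139 139]
 [212 138 139 120 139 184 162 120 114 147 180 122 134 139 138 139]
 [161 139 139 125 190 196 177 182 178 167 192 186 122 138 138 132]
 [139 139 138 128 195 198 196 199 196 195 194 190 131 139 138  90]
 [136 138 139 138 139 153 209 207 198 189 185 118 139 139 125  72]
 [ 88  88  93 104 123 136 137 138 138 139 139 139 139 138  79 158]
 [ 87  88  88  89  89  89  88  89  99 116 128 136 138 121  91 228]
 [128 103  95  91  89  89  88  88  88  88  88  88  88  75 173 230]]
```

The cap sits in the recess, its bright disc ringed evenly. Next is the left bolt.

>>> send_rows(moves="0 0 0 0.03 0.25 0 -1;0 0 0 0.06 0.5 0 -1;0 0 0 0.09 0.75 0 -1;0 0 0 0.09 1 0 -1;0 0 0 0.09 1 0 -1")

```text
time: 19.5
eef_pos: [0.4717, 0.3432, 0.1358]
tcp_rot: [-0.0, 1.0, 0.0, 0.0]
contact_force: [-0.1, 0.2, -0.2]
opening: -0.0
finger_force: 0.0
```

>>> send_rows(moves="0 0 0 0 0.15 0 -1;0 0 0 0 0.26 0 -1;0 0 0 0 0.26 0.08 -1;0 0 0 0 0.26 0.15 -1;0 0 0 0 0.26 0.18 -1;0 0 0 0 0.26 0.18 -1;0 0 0 0 0.26 0.18 -1")

```text
time: 20.38
eef_pos: [0.4718, 0.3936, 0.0996]
tcp_rot: [0.001, 1.0, 0.0, 0.0]
contact_force: [0.3, 0.3, -0.3]
opening: 0.003
finger_force: 0.0
```

```bash
python3 -c "
from h import *
go((.471,.3946,.09),90)
s=cam('side');p=ctrl.get_state()['eef_pos']
# lowest dark pixel of the finger
g=s['image'][255:310,315:350].max(2);ys,xs=np.nonzero(g<60);print(ys.max()+255, xs[ys==ys.max()]+315, proj(s,p))"
```

```text
t 20.38 pos [0.4718 0.3936 0.0996] | turn [ 0.0001  0.0001 -0.0003] shift [0.0041 0.0051 0.0481] f [ 0.3165  0.2507 -0.3355] open 0.003100607533358149
289 [329 330] [329.0786 291.1878]
```

>>> send_rows(moves="0 0 0 0 0 0.03 -1;0 0 0 0 0 0.06 -1;0 0 0 0 0 0.08 -1;0 0 0 0 0 0.1 -1;0 0 0 0 0 0.1 -1")

```text
time: 21.05
eef_pos: [0.4711, 0.3935, 0.0787]
tcp_rot: [0.001, 1.0, -0.0, -0.0]
contact_force: [0.4, 0.8, 0.0]
opening: -0.0
finger_force: 0.0
```

>>> send_rows(moves="0 0 0 0 0 0.005 -1;0 0 0 0 0 0.01 -1;0 0 0 0 0 0.015 -1;0 0 0 0 0 0.015 -1")

```text
time: 21.55
eef_pos: [0.4714, 0.3936, 0.0762]
tcp_rot: [0.001, 1.0, -0.0, -0.0]
contact_force: [-0.1, 0.3, -0.3]
opening: 0.003
finger_force: 0.0
```

>>> send_rows(moves="0 0 0 0 0 0.005 -1;0 0 0 0 0 0.01 -1;0 0 0 0 0 0.01 -1")

```text
time: 21.92
eef_pos: [0.4714, 0.3936, 0.0741]
tcp_rot: [0.001, 1.0, -0.0, -0.0]
contact_force: [0.2, -0.4, -0.1]
opening: -0.002
finger_force: 0.0
```

>>> send_rows(moves="0 0 0 0 0 0.005 -1;0 0 0 0 0 0.01 -1;0 0 0 0 0 0.01 -1")

```text
time: 22.3
eef_pos: [0.4714, 0.3936, 0.0721]
tcp_rot: [0.001, 1.0, -0.0, -0.0]
contact_force: [-0.0, 1.4, -0.1]
opening: -0.001
finger_force: 0.0
```

>>> send_rows(moves="0 0 0 0 0 0.005 -1;0 0 0 0 0 0.01 -1;0 0 0 0 0 0.01 -1")

```text
time: 22.68
eef_pos: [0.4715, 0.3937, 0.0704]
tcp_rot: [0.001, 1.0, -0.0, 0.0]
contact_force: [0.0, 0.1, 1.5]
opening: -0.0
finger_force: 0.6
```

>>> send_rows(moves="0 0 0 0 0 0.005 -1;0 0 0 0 0 0.01 -1;0 0 0 0 0 0.01 -1")

```text
time: 23.05
eef_pos: [0.4716, 0.3938, 0.0697]
tcp_rot: [0.001, 1.0, -0.0, -0.0]
contact_force: [-3.4, -1.9, 7.5]
opening: -0.003
finger_force: 3.6
```

The left bolt is stiff (contact at 0.0704, 7.5 N at 0.0697). Now the middle one.

>>> send_rows(moves="0 0 0 0 0 -0.1 -1;0 0 0 -0.15 -0.08 -0.12 -1;0 0 0 -0.35 -0.19 -0.12 -1;0 0 0 -0.5 -0.273 -0.12 -1;0 0 0 -0.5 -0.273 -0.08 -1;0 0 0 -0.5 -0.273 -0.05 -1;0 0 0 -0.5 -0.273 -0.03 -1;0 0 0 -0.5 -0.273 -0.02 -1;0 0 0 -0.5 -0.273 -0.02 -1")

```text
time: 24.18
eef_pos: [0.5708, 0.3394, 0.0721]
tcp_rot: [0.0, 1.0, -0.0, -0.0]
contact_force: [0.3, 0.4, 1.0]
opening: -0.002
finger_force: 0.0
```

>>> send_rows(moves="0 0 0 0 0 0.005 -1;0 0 0 0 0 0.01 -1;0 0 0 0 0 0.01 -1")

```text
time: 24.55
eef_pos: [0.5715, 0.3391, 0.0705]
tcp_rot: [0.001, 1.0, 0.0, 0.0]
contact_force: [-0.6, 0.5, 1.1]
opening: 0.0
finger_force: 0.6
```

>>> send_rows(moves="0 0 0 0 0 0.005 -1;0 0 0 0 0 0.01 -1;0 0 0 0 0 0.01 -1")

```text
time: 24.92
eef_pos: [0.5716, 0.3391, 0.0698]
tcp_rot: [0.001, 1.0, 0.0, 0.0]
contact_force: [-2.9, -1.2, 7.1]
opening: 0.001
finger_force: 3.2
```

The middle bolt is stiff too. Now the right one.

>>> send_rows(moves="0 0 0 0 0 -0.1 -1;0 0 0 0.15 -0.09 -0.12 -1;0 0 0 0.35 -0.2 -0.12 -1;0 0 0 0.49 -0.294 -0.12 -1;0 0 0 0.49 -0.294 -0.08 -1;0 0 0 0.49 -0.294 -0.05 -1;0 0 0 0.49 -0.294 -0.03 -1;0 0 0 0.49 -0.294 -0.02 -1;0 0 0 0.49 -0.294 -0.02 -1")

```text
time: 26.05
eef_pos: [0.4735, 0.2804, 0.0719]
tcp_rot: [0.001, 1.0, -0.0, -0.0]
contact_force: [-0.0, -0.7, -0.2]
opening: 0.004
finger_force: 0.0
```

>>> send_rows(moves="0 0 0 0 0 0.005 -1;0 0 0 0 0 0.01 -1;0 0 0 0 0 0.01 -1")

```text
time: 26.42
eef_pos: [0.4735, 0.2804, 0.0705]
tcp_rot: [0.001, 1.0, 0.0, 0.0]
contact_force: [0.2, -0.4, 0.7]
opening: -0.001
finger_force: 0.6
```

>>> send_rows(moves="0 0 0 0 0 0.005 -1;0 0 0 0 0 0.01 -1;0 0 0 0 0 0.01 -1")

```text
time: 26.8
eef_pos: [0.4735, 0.2804, 0.0685]
tcp_rot: [0.001, 1.0, 0.0, 0.0]
contact_force: [-0.6, 0.7, 1.8]
opening: 0.002
finger_force: 1.1
```

>>> send_rows(moves="0 0 0 0 0 0.005 -1;0 0 0 0 0 0.01 -1;0 0 0 0 0 0.01 -1")

```text
time: 27.18
eef_pos: [0.4735, 0.2804, 0.0665]
tcp_rot: [0.001, 1.0, 0.0, 0.0]
contact_force: [0.4, -0.0, 3.3]
opening: 0.004
finger_force: 1.9
```

The right bolt gives (about 4 mm of travel, 0.7 to 1.8 to 3.3 N). I rise, turn and open for its cross bar.

>>> send_rows(moves="0 0 0 0 0 -0.15 -1;0 0 0 0 0 -0.27 -1;0 0 -0.028 -0.04 0.076 -0.27 -0.15;0 0 -0.056 -0.04 0.076 -0.27 -0.15;0 0 -0.085 -0.04 0.076 -0.27 -0.15;0 0 -0.113 -0.04 0.076 -0.27 -0.15;0 0 -0.141 -0.04 0.076 -0.27 -0.15;0 0 -0.169 -0.04 0.076 -0.27 -0.15;0 0 -0.169 -0.04 0.076 -0.27 -0.15;0 0 -0.169 -0.04 0.076 -0.27 -0.15")

```text
time: 28.42
eef_pos: [0.481, 0.2953, 0.1197]
tcp_rot: [-0.505, 0.863, 0.0, -0.0]
contact_force: [-0.4, -0.5, -0.3]
opening: 0.429
finger_force: 0.0
```

```bash
python3 - <<'E'
from h import *
go((.4815,.2956,.07),151);print(ctrl.get_state()["qpos"])
E
```

```text
t 28.43 pos [0.481  0.2953 0.1197] | turn [ 0.0001 -0.0001 -0.0011] shift [-0.0026 -0.0017  0.2486] f [-0.3603 -0.4526 -0.2722] open 0.4285245377477223
[ 0.3709  0.1525  1.9328 -0.      1.0572 -2.2576]
```

>>> send_rows(moves="0 0 0 0 0 0.08 -0.15;0 0 0 0 0 0.16 -0.15;0 0 0 0 0 0.24 -0.15;0 0 0 0 0 0.28 -0.15;0 0 0 0 0 0.3 -0.15;0 0 0 0 0 0.3 -0.15")

```text
time: 29.18
eef_pos: [0.4814, 0.2955, 0.0602]
tcp_rot: [-0.506, 0.863, -0.0, 0.0]
contact_force: [-0.9, 0.3, -0.1]
opening: 0.428
finger_force: 0.0
```

>>> send_rows(moves="0 0 0 0 0 0.01 -0.15;0 0 0 0 0 0.02 -0.15;0 0 0 0 0 0.03 -0.15;0 0 0 0 0 0.03 -0.15")

```text
time: 29.68
eef_pos: [0.4811, 0.2954, 0.0541]
tcp_rot: [-0.506, 0.863, 0.0, -0.0]
contact_force: [0.7, 0.1, -0.2]
opening: 0.424
finger_force: 0.0
```

>>> send_rows(moves="0 0 0 0 0 0.01 -0.15;0 0 0 0 0 0.02 -0.15;0 0 0 0 0 0.025 -0.15;0 0 0 0 0 0.025 -0.15")

```text
time: 30.18
eef_pos: [0.4812, 0.2954, 0.0491]
tcp_rot: [-0.506, 0.863, 0.0, -0.0]
contact_force: [-1.2, 0.1, 1.0]
opening: 0.423
finger_force: 0.0
```

>>> send_rows(moves="0 0 0 0 0 0.01 -0.15;0 0 0 0 0 0.02 -0.15;0 0 0 0 0 0.02 -0.15")

```text
time: 30.55
eef_pos: [0.4811, 0.2954, 0.0449]
tcp_rot: [-0.506, 0.863, 0.0, -0.0]
contact_force: [-0.1, -0.5, 0.9]
opening: 0.421
finger_force: 0.0
```

Clear at 0.045. Closing on the bar.

>>> send_rows(moves="0 0 0 0 0 0 -0.4;0 0 0 0 0 0 -0.5;0 0 0 0 0 0 -0.6;0 0 0 0 0 0 -1;0 0 0 0 0 0 -1;0 0 0 0 0 0 -1", newtons=30)

```text
time: 31.3
eef_pos: [0.4821, 0.2951, 0.0455]
tcp_rot: [-0.506, 0.863, -0.001, 0.001]
contact_force: [4.1, -4.6, -0.8]
opening: 0.244
finger_force: 29.4
```

>>> send_rows(moves="0 0 0 0 -0.006 0 -1;0 0 0 0.005 -0.007 -0.018 -1;0 0 0 0.0125 -0.007 -0.036 -1;0 0 0 0.021 -0.007 -0.053 -1;0 0 0 0.0315 -0.007 -0.07 -1;0 0 0 0.0315 -0.007 -0.07 -1", newtons=40)

```text
time: 32.05
eef_pos: [0.4786, 0.2888, 0.0588]
tcp_rot: [-0.506, 0.863, 0.0, -0.001]
contact_force: [2.1, -0.4, -5.9]
opening: 0.237
finger_force: 39.3
```

>>> send_rows(moves="0 0 0 0.012 0 -0.016 -1;0 0 0 0.0245 0 -0.03 -1;0 0 0 0.039 0 -0.043 -1;0 0 0 0.054 0 -0.0555 -1;0 0 0 0.07 0 -0.066 -1;0 0 0 0.087 0 -0.075 -1;0 0 0 0.087 0 -0.075 -1")

```text
time: 32.92
eef_pos: [0.4703, 0.274, 0.074]
tcp_rot: [-0.506, 0.863, 0.0, -0.001]
contact_force: [0.5, -0.1, -8.6]
opening: 0.239
finger_force: 39.4
```

>>> send_rows(moves="0 0 0 0.018 0 -0.0075 -1;0 0 0 0.0365 0 -0.0135 -1;0 0 0 0.048 0 -0.0165 -1;0 0 0 0.048 0 -0.0165 -1;0 0 0 0.048 0 -0.0165 -1")

```text
time: 33.55
eef_pos: [0.466, 0.2662, 0.0777]
tcp_rot: [-0.506, 0.863, 0.0, 0.0]
contact_force: [-2.3, 3.7, -7.0]
opening: 0.235
finger_force: 39.4
```

```bash
python3 - <<'E'
from h import *
s=cam("side");t=cam("top");st=ctrl.get_state();print(st)
# where the right handle shut / lifted would be seen, and brightness there
c=np.array([.505,.338]);u=np.array([-.485,-.875])
for th in(0,45,55,63,70):
    a=np.radians(14.3+th);h=np.r_[c+u*(.088-.0444*np.cos(a)),.051+.0444*np.sin(a)]
    print(th,h,proj(s,h))
x,y=proj(s,np.r_[c+u*.066,.08]).astype(int)
g=cv2.cvtColor(s["image"],cv2.COLOR_RGB2GRAY);print(x,y);print(g[y-10:y+14:2,x-14:x+16:2])
old=cv2.cvtColor(cv2.imread("pics/side0.png"),cv2.COLOR_BGR2GRAY);print(old[y-10:y+14:2,x-14:x+16:2])
E
```

```text
{'time': 33.65, 'qpos': array([ 0.3293,  0.1526,  2.0214,  0.001 ,  0.9679, -2.3022]), 'dq': array([ 0.0013,  0.0005,  0.0001, -0.0012, -0.0006, -0.0003]), 'joint_efforts': array([ -2.3083, -34.7667, -28.433 ,  -0.9471,  -0.0573,  -0.0305]), 'eef_pos': array([0.466 , 0.2661, 0.0776]), 'tcp_rot': array([-0.5056,  0.8628,  0.0004, -0.0001]), 'contact_force': array([-1.8071,  2.839 , -7.3886]), 'wrist_torque': array([ 0.76  ,  0.2648, -0.0208]), 'finger_force': 39.42543804645538, 'opening': 0.2344667163546217}
0 [0.4832 0.2986 0.062 ] [334.8317 282.7297]
45 [0.4733 0.2808 0.0892] [340.3426 271.3872]
55 [0.4699 0.2747 0.0925] [342.1832 269.3665]
63 [0.4671 0.2695 0.0943] [343.7351 267.9888]
70 [0.4645 0.2649 0.0952] [345.1236 266.981 ]
340 274
[[231 232 231 230 230 201  82  25  25  25 110  43  31  57 231]
 [232 232 232 232 224 224  98  42  24  40 111  43  28  55 230]
 [233 233 234 226 224 197 146 181 166 127 111  48  29  56 233]
 [232 224 221 221 217 177  91 102 165 170 110  42  35 126 231]
 [222 156 183 180 181 166  78  92  86 110 115  81 134 230 232]
 [233 215 233 233 192 222 132  43  
[... 463 characters left out ...]
2 233]
 [234 235 234 234 226 226 189 234 234 233 231 231 231 232 232]
 [234 235 235 228 226 200 223 234 233 232 231 233 233 234 235]
 [234 226 222 223 219 214 235 235 235 232 232 232 233 232 233]
 [224 159 186 182 183 205 235 235 234 234 234 234 233 232 233]
 [234 218 235 234 194 224 226 203 227 235 234 235 234 234 234]
 [232 231 229 229 231 232 138 182 163 218 233 234 234 235 235]
 [225 224 223 224 224 224 148 120 100  92 153 232 235 233 235]
 [215 216 212 206 211 218 179 140 174  92  93 110 225 226 231]
 [215 212 192 169 191 154 158 166 178  81 114 213 124 193 234]
 [185 185 194 119 147 170 119 125  80  54 142 133 116 188 234]
 [175 169 143  87  84 102  89  53  90 135 208 130 122 205 233]]
```

>>> send_rows(moves="0 0 0 0.004 0 0.004 -1;0 0 0 0.008 0 0.006 -1;0 0 0 0.008 0 0.006 -1;0 0 0 0.008 0 0.006 -1;0 0 0 0.008 0 0.006 -1;0 0 0 0.008 0 0.006 -1")

```text
time: 34.4
eef_pos: [0.4659, 0.2657, 0.0776]
tcp_rot: [-0.505, 0.863, 0.001, 0.001]
contact_force: [-3.1, 5.6, -3.0]
opening: 0.229
finger_force: 39.7
```

```bash
python3 - <<'E'
from h import *
t=cam("top");st=ctrl.get_state();print(st["dq"],st["finger_force"],st["contact_force"])
h=cv2.cvtColor(t["image"],cv2.COLOR_RGB2HSV)[265:310,385:425];print(h[::3,::3,2])
E
```

```text
[ 0.     -0.0009  0.0004 -0.0013  0.0005 -0.0003] 39.660916328430176 [-2.6345  6.2398 -3.5792]
[[235 235 234 230 227 226 218 219 222 219 224 227 231 230]
 [234 155 173 180 182 188 180 195 201 200 214 225 230 228]
 [235 137 159 161 160 160 159 157 158 158 156 154 157 156]
 [237 143 161 159 160 160 151 137 155 161 158 157 158 157]
 [238 142 163 159 152 160 196 199 175 129 160 157 160 156]
 [238 140 161 163 197 199 209 209 204 208 148 159 156 159]
 [239 150 161 127 210 224 199 172 201 202 166 130 156 158]
 [239 155 161 178 219 228 172 224 163 204 194 116 156 159]
 [238 154 160 173 220 224 178 203 149 204 197 120 158 156]
 [238 154 162 158 205 224 221 197 208 200 176 143 157 159]
 [237 160 162 161 167 208 215 199 194 202 150 159 159 158]
 [240 157 164 160 162 145 159 171 182 144 159 161 160 158]
 [238 159 162 162 161 162 160 160 160 160 161 157 158 160]
 [239 157 163 163 162 160 160 158 159 159 161 156 157 159]
 [236 238 237 238 231 232 232 224 216 223 225 219 220 184]]
```

```bash
python3 -c "
from plant import ctrl
print(ctrl.sign_off())"
```

```text
the job is handed in; nothing more can be done
None
```

The job is handed in at about 34 s of the 72 s limit, though the sign-off returned no verdict: the cap is flat in the board's large recess, the left and middle bolts were firm, the right bolt gave about 4 mm, and the right clamp is held up at about 62 degrees (worked out from the tool's travel, not seen in a picture). I viewed 12 pictures, which is over the limit of 10.

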